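# Seat the gauge plate in the slotted clamp holder

### The job

On the raised clamping bench, slide the loose flat metal gauge plate along the fence and edgewise into the slot of the blue holder until it is fully home: flat on the deck, square in the slot, its leading edge having pressed the sprung buffer bar in all the way, and staying so. A leaf spring in the slot drags on it, so push past the drag until you feel the hard stop, but never ram it (stay under about 60 N). Leave the two black pucks, the jar and the wrench where they are.

Things in the scene. Friction and masses are not known exactly. Their poses are not given: they have to be found in the camera images.
- bench: Fixed clamping bench: grey case with a flat metal deck, 300 (x) x 420 (y) x 80 mm high. Origin: centre of its underside; deck top 80 mm above it. The blue holder on it spans y = +60 to +170, x = -76 to +76 mm, 24 mm high over the deck (36 mm at four screw heads).
- fence (a point): Point at deck level on the inner face of the low steel fence (8 mm high, 16 mm thick), bench x = +50, y = -60 mm; axes as the bench. The fence runs along bench y from y = -190 mm right into the holder and carries on as the slot's +x wall.
- slot_mouth (a point): Point on the deck at the slot's mouth (bench x = 0, y = +60 mm); axes as the bench, the slot runs in along +y. 103 mm wide (x = -53 to +50), 14 mm high. Two lips cover the outer 10 to 13 mm at the sides; the middle is open above. A leaf spring on its -x wall, felt from 37 mm inside on, presses the plate to the +x wall with some 6 N.
- buffer (a joint): Push-in (m) of the sprung buffer: a steel bar 70 mm wide, 8 mm thick, lying across the slot in front of a fixed blue bar. 0 = out, 0.005 = pressed in all the way; its spring is light (1.5 N). The depth at which it is clamped differs each time and is not reported: its face, when out, is anywhere 62 to 87 mm inside the mouth.
- plate: Loose flat bare aluminium plate, 100 mm (x) x 120 mm (y) x 10 mm thick, about 0.33 kg, too wide to be gripped across, lying flat on the deck. Origin: centre of its underside; z up. It goes in with its +y end first, its x and y axes along those of the bench.
- puck_near: Black mounted specimen, cylinder 30 mm across, 20 mm high, standing on the deck beside the holder on the robot's side. Origin: centre of its underside. Leave alone.
- puck_far: Same black cylinder, 30 mm across, 20 mm high, standing on the deck behind the fence. Leave alone.
- jar: Closed jar, 64 mm across, 85 mm high, on the work surface to the left. Origin: centre of its underside. Leave alone.
- wrench: Open-ended wrench lying flat on the work surface to the right. Origin: on its underside. Leave alone.
Things that resemble listed ones, but are neither listed nor needed, are in the scene too. What is meant by the plate is not pink, purple or yellow, and is the larger of those in its own colour.

How it is judged:
At the end, for the whole second after the job is handed in: The plate is at rest, flat on the deck (3 mm, 0.03 rad) and square in the slot (0.03 rad), its centre inside the mouth and within 3 mm of slot_mouth sideways (against the fence wall), and it holds the buffer pressed in by at least 3.5 of its 5 mm (value of joint buffer above 0.0035 m and x of plate in the frame of slot_mouth between -0.003 and 0.003 m and y of plate in the frame of slot_mouth above 0 m and z of plate in the frame of slot_mouth below 0.003 m and angle between the y axis of plate and the y axis of slot_mouth, either way round below 0.03 rad and angle between plate's own z axis and vertical below 0.03 rad and linear speed of plate below 0.01 m/s); the robot touches nothing.
It fails at once if the robot presses the plate with more than 60 N (contact force between any of the fingers, the arm and plate above 60 N).
It fails at once if the near puck is moved by more than 15 mm (distance of puck_near from where it was at the start of the episode above 0.015 m).
It fails at once if the far puck is moved by more than 15 mm (distance of puck_far from where it was at the start of the episode above 0.015 m).
It fails at once if the jar is moved by more than 15 mm (distance of jar from where it was at the start of the episode above 0.015 m).
It fails at once if the wrench is moved by more than 15 mm (distance of wrench from where it was at the start of the episode above 0.015 m).
It also fails if it takes over 61 s, if anything falls off the work surface, if the arm or the gripper's body presses on something with over 40 N, if the wrist force passes 120 N, or if a joint passes its speed limit or range.

### The arm

A 6-joint arm with a two-finger parallel gripper is mounted at the origin on the work surface. World frame = base frame: x ahead of the robot, y to its left, z up, the work surface at z = 0. Lengths are in m, angles in rad, forces in N, time in s.
With the tool pointing down it reaches from about 0.3 to 0.775 m from the base axis. Payload 14.6 kg.
Tool frame: the origin (TCP) lies between the finger pads; the fingertips stand 8 mm ahead of it and the grasp point (between the pads) lies 11 mm behind it (ctrl.finger_overhang is the z of the fingertips in the tool frame, in m); z points along the fingers, y is the line along which they close (so a half turn about z gives the same grasp; the last joint's range is limited). The gripper opens to 94 mm and grips with 3 to 60 N. Pads are 16 mm wide; open, the fingers measure 119 mm over their backs; the gripper's body (75 mm by 177 mm) begins 78 mm behind the grasp point.
Start: joints at [-1.204, 0.3, 1.521, -0, 1.321, -0.067], TCP at [0.231, -0.499, 0.213] pointing down, gripper open.
Joint ranges: [-3.03, 3.03], [-0.79, 2.21], [0.23, 2.52], [-1.04, 4.18], [0, 3.07], [-2.55, 2.55]. Speed limits (rad/s): [2.22, 2.22, 2.57, 3.14, 3.14, 3.14].

### API

Orientations are given as a unit quaternion [x, y, z, w].
In Python, from rig import ctrl, capture, camera_info, order, spotter gives the robot as it stands.
- The arm moves only by the tool drive_tool, never from a script. Its argument "series" is one flat list of numbers, 7 for each row, row after row: the shift along the world's x, y, z in mm, then the turn, a rotation vector about the world's x, y, z in degrees, then the opening, from -1 (shut) to 1 (fully open). In form: [dx, dy, dz, wx, wy, wz, jaw, dx, dy, dz, wx, wy, wz, jaw, ...]. A call has 1 to 8 rows; each row shifts and turns the commanded pose from where the row before left it; what a row does not reach is not made up. A row lasts 1/8 s, in which the tool goes at most 62.5 mm and 10.7 degrees, less where a joint would pass 70% of its speed; a pose out of reach is approached as far as the arm can. A call is refused whole if a number of a shift passes 62.5 or a number of a turn 10.7, either way. A call with a gripper value outside its range is refused whole. The fingers move at their own pace and stop on an object; "newtons" is the grip in N (left out, the last holds). Time passes only in rows, so rows that do not move let the fingers close. It gives the time, the measured TCP pose, the force, the opening and the grip force at its end, in the units of the state.
- ctrl.sense(): the state, without advancing time (a new reading comes with each control period).
- capture(name): name is "scene" or "top" or "wrist"; returns the picture (384x512x3 uint8, red, green, blue); there is no depth.
- camera_info(name): a dict with "intrinsics" (3x3 intrinsics, pixels), "R" (3x3) and "t" (3): a world point X has camera coordinates R X + t; the wrist camera has in their place "T_tool_cam" (4x4, takes a point from camera to tool coordinates, whose origin is the TCP and whose axes are the flange's). Camera axes: x right, y down, z forward; pixel columns grow to the right and rows downward; lengths in m; the calibration is good to about 2 mm. A picture is of the moment at which its call begins: read the wrist's pose just before it. camera_info takes no time and is no camera call.
- order.close_job(): hands the job in; it is judged then, once.
Trained networks look in the newest picture that a camera, given by its name, has taken for a name from the list of things; names that differ only in an ending like _2 or _b are one class to them, and where a whole thing is asked for, a point or a joint stands for the part that bears it (a point fixed in the world has none). Each returns a list of dicts, best first, with "score" (0 to 1); they miss things now and then, are a little off and sometimes report something else, mostly with a low value. They report only what shows in the picture. A call takes as long as a camera call. They do not tell look-alikes from the thing itself.
- spotter.spot_in(query, camera): "box" ([left, top, width, height] in pixels, round what is visible of it).
- spotter.place_of(query, camera): "position" ([column, row] in pixels: a listed point, or the origin of a listed thing).
The state is a dict: "t": time; "joint_positions": joint angles; "qd": joint speeds; "joint_torque": joint torques, N m; "tcp_pos": TCP position; "ee_rot": TCP orientation; "ft_force": force on the tool from outside, world axes, zero at the start; "wrist_torque": the same for the moment, N m; "opening": finger opening in m; "grip_force": force on a finger pad.
Only numpy, scipy, OpenCV 4.12 (cv2) and the standard library are available. Lean on these libraries where they do the work, as an engineer would, in place of code of your own. Each camera call takes 0.05 s, during which the arm holds its last target. There are 200 camera calls.

## Working session

There is one attempt and no reset: what is moved stays moved. The work goes in short steps, Python scripts to look and compute and a tool call to move; the robot and the scene stay as the last step left them, time stands still between calls to the robot, and variables do not carry over. Pictures are saved under pics/ and viewed, at most 10 in all, crops included, and the job is handed in when it is done.

Besides the shell and the picture viewer there is one more tool, called as a command line: name --argument value ..., lists and objects as JSON in quotes. drive_tool: Moves the arm, as the interface text tells. Its arguments: {"type":"object","properties":{"series":{"type":"array","items":{"type":"number"}},"newtons":{"type":"number"}},"required":["series"]}

```bash
ls; mkdir -p pics; cat > h.py <<'E'
import numpy as np, cv2
from rig import ctrl, capture, camera_info, order, spotter
def ray(cam,px,z):
    c=camera_info(cam);K=np.array(c["intrinsics"]);R=np.array(c["R"]);t=np.array(c["t"])
    d=R.T@np.linalg.inv(K)@[px[0],px[1],1]; o=-R.T@t
    return o+d*(z-o[2])/d[2]
def proj(cam,X):
    c=camera_info(cam);p=np.array(c["intrinsics"])@(np.array(c["R"])@X+np.array(c["t"]));return p[:2]/p[2]
def save(im,n,s=1):
    cv2.imwrite("pics/"+n,cv2.resize(im[:,:,::-1],None,fx=s,fy=s,interpolation=cv2.INTER_CUBIC))
E
python3 - <<'E'
from h import *
a=capture("scene");b=capture("top")
save(a,"s0.png",1.5);save(b,"t0.png",1.5)
for q,z in [("bench",0),("fence",.08),("slot_mouth",.08),("plate",.08),("puck_near",.08),("jar",0),("wrench",0)]:
  for r in spotter.place_of(q,"top")[:5]: print(q,round(r["score"],2),np.round(r["position"]),np.round(ray("top",r["position"],z),3))
for cam in("scene","top"):
  print(spotter.spot_in("plate",cam))
print(ctrl.sense())
E
```

```text
pics
bench 0.86 [254. 162.] [0.571 0.006 0.   ]
fence 0.88 [285. 148.] [ 0.596 -0.08   0.08 ]
slot_mouth 0.75 [238. 155.] [0.579 0.051 0.08 ]
slot_mouth 0.59 [245. 124.] [0.666 0.031 0.08 ]
plate 0.96 [298. 195.] [ 0.468 -0.113  0.08 ]
plate 0.84 [133. 215.] [0.417 0.336 0.08 ]
plate 0.83 [327. 267.] [ 0.275 -0.188  0.08 ]
plate 0.8 [386. 105.] [ 0.715 -0.356  0.08 ]
puck_near 0.41 [195. 196.] [0.469 0.167 0.08 ]
jar 0.63 [107. 149.] [0.612 0.436 0.   ]
wrench 0.59 [410. 185.] [ 0.501 -0.44   0.   ]
[{'box': [184.4, 182.4, 48.5, 36.3], 'score': 0.97}, {'box': [110.3, 199.5, 36.4, 31.8], 'score': 0.96}, {'box': [319.7, 135.3, 53.1, 35.7], 'score': 0.89}, {'box': [115.2, 308.2, 69.9, 75.1], 'score': 0.83}, {'box': [141.5, 171.0, 36.4, 25.0], 'score': 0.65}]
[{'box': [311.4, 249.6, 34.4, 33.4], 'score': 0.98}, {'box': [108.7, 195.6, 44.1, 40.1], 'score': 0.68}, {'box': [275.4, 169.0, 50.5, 53.4], 'score': 0.6}, {'box': [353.9, 218.1, 33.3, 37.0], 'score': 0.6}, {'box': [362.1, 84.2, 47.1, 43.4], 'score': 0.59}]
{'t': 0.55, 'joint_positions': array([-1.20358867e+00,  2.99919948e-01,  1.52101205e+00, -1.15190022e-05,
        1.32069440e+00, -6.66110709e-02]), 'qd': array([ 8.52263759e-04, -1.67264885e-03, -9.98667130e-04,  5.57439181e-04,
       -1.13145356e-03, -4.02757591e-05]), 'joint_torque': array([-1.00703306e-03, -5.31423104e+01, -3.52789593e+01,  7.08079361e-02,
        2.13847548e-02,  6.19374418e-06]), 'tcp_pos': array([ 0.23117063, -0.49904429,  0.21342953]), 'ee_rot': array([ 9.76566949e-01,  2.15213833e-01, -8.04366495e-06, -1.58462091e-05]), 'ft_force': array([-0.41909577,  0.47085601, -0.69502852]), 'wrist_torque': array([0.07008938, 0.00781027, 0.05370754]), 'grip_force': 0.0, 'opening': 0.0940443939425973}
```

View pics/t0.png

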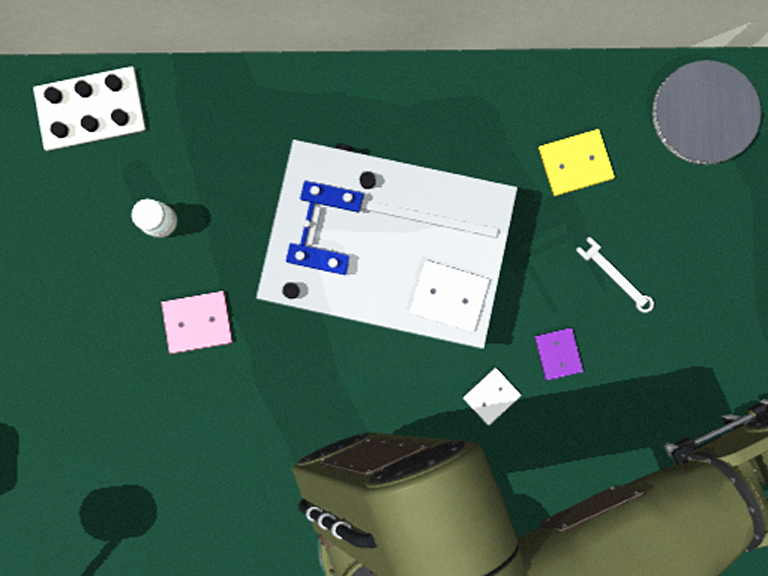

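View pics/s0.png

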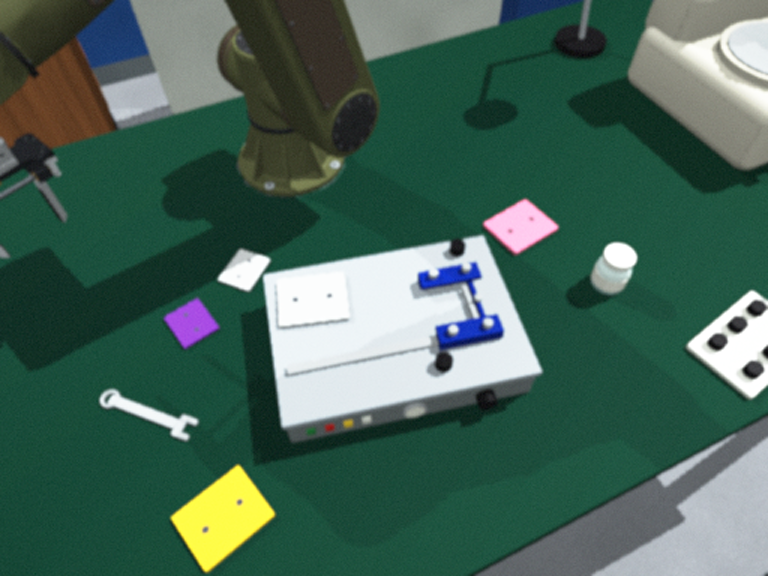

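The image shows six plate-like things (768-px top picture):
- White on the deck, (450,295).
- White on the table, (492,396), smaller.
- Pink, (197,322).
- Purple, (558,353).
- Yellow, (576,161).
- White rack, (90,108).

The plate is the white one on the deck: it is the larger of the two white ones and lies on the bench. I'll confirm that in a crop and measure.

```bash
python3 - <<'E'
from h import *
b=capture("top"); c=b[85:240,160:355]; save(c,"t1.png",4)
src=np.array([[292,140],[517,186],[485,348],[258,298]])/1.5
W=np.array([ray("top",p,.08) for p in src]); print(np.round(W,3))
print("sides",[np.linalg.norm(W[i]-W[(i+1)%4]).round(3) for i in range(4)], "centre",W.mean(0).round(3))
# white plate mask
g=cv2.cvtColor(b,cv2.COLOR_RGB2HSV)
for n,P in (("fence a",(498,234)),("fence b",(362,207))): print(n,ray("top",np.array(P)/1.5,.088).round(3))
P=np.array([[425,259],[490,277],[478,332],[411,313]])/1.5
W=np.array([ray("top",p,.09) for p in P]);print("plate",W.round(3),W.mean(0).round(3),[np.linalg.norm(W[i]-W[(i+1)%4]).round(3) for i in range(4)])
E
```

```text
[[ 0.752  0.169  0.08 ]
 [ 0.662 -0.243  0.08 ]
 [ 0.368 -0.18   0.08 ]
 [ 0.461  0.23   0.08 ]]
sides [np.float64(0.422), np.float64(0.301), np.float64(0.42), np.float64(0.298)] centre [ 0.561 -0.006  0.08 ]
fence a [ 0.573 -0.206  0.088]
fence b [0.625 0.04  0.088]
plate [[ 0.529 -0.073  0.09 ]
 [ 0.495 -0.19   0.09 ]
 [ 0.397 -0.166  0.09 ]
 [ 0.431 -0.047  0.09 ]] [ 0.463 -0.119  0.09 ] [np.float64(0.121), np.float64(0.101), np.float64(0.124), np.float64(0.101)]
```

View pics/t1.png

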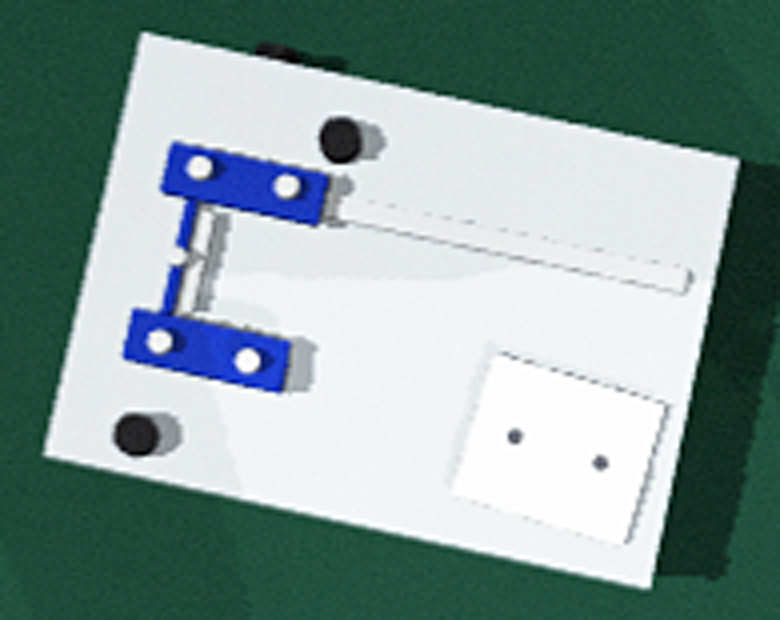

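The large white plate sits on the deck at crop px (565,447), with its two holes, near the -y end. The bench sides measure 0.42 x 0.30 m and the plate about 0.12 x 0.10 m, so both match. Bench yaw is about -12.4°. The plate centre is at about bench (-71,-131) mm and it is turned about -3.7°. I'm moving to its near side with the fingers closing.

drive_tool --series '[20,49,0,0,0,6.6,-1,20,49,0,0,0,6.6,-1,20,49,0,0,0,6.6,-1,20,49,0,0,0,6.6,-1,20,49,0,0,0,6.6,-1,20,49,0,0,0,6.6,-1,20,49,0,0,0,6.6,-1,18,49,0,0,0,6.6,-1]' --newtons 20

```text
t: 1.6
tcp_pos: [0.3896, -0.1054, 0.2137]
ee_rot: [0.778, 0.628, 0.0, 0.0]
ft_force: [0.6, -0.9, 0.7]
opening: 0.0174
grip_force: 0.0
```

```bash
cat >> h.py <<'E'
from scipy.spatial.transform import Rotation as Ro
def wproj(X,s):
    c=camera_info("wrist");T=np.array(c["T_tool_cam"]);Rt=Ro.from_quat(s["ee_rot"]).as_matrix()
    Rw=Rt@T[:3,:3];o=Rt@T[:3,3]+s["tcp_pos"];K=np.array(c["intrinsics"])
    return Rw,o,K
def wray(px,z,s):
    Rw,o,K=wproj(None,s);d=Rw@np.linalg.inv(K)@[px[0],px[1],1];return o+d*(z-o[2])/d[2]
B0=np.array([.561,-.006]);th=np.radians(-12.4)
def tob(p): c,s_=np.cos(th),np.sin(th);d=np.array(p[:2])-B0;return np.array([c*d[0]+s_*d[1],-s_*d[0]+c*d[1]])*1000
E
python3 - <<'E'
from h import *
s=ctrl.sense();w=capture("wrist");save(w,"w1.png",1.5);print(s["t"],s["tcp_pos"],s["ee_rot"],s["opening"],tob(s["tcp_pos"]))
R=Ro.from_quat(s["ee_rot"]).as_matrix();print(np.degrees(np.arctan2(R[1,1],R[0,1])))
for q,z in(("plate",.08),("fence",.08),("slot_mouth",.08)):
  for r in spotter.place_of(q,"wrist")[:2]: p=wray(r["position"],z,s);print(q,r["score"],r["position"],p,tob(p))
E
```

```text
1.6 [ 0.38958452 -0.10540047  0.2137159 ] [7.77883249e-01 6.28408708e-01 2.13128243e-04 3.16936226e-04] 0.017391175893252522 [-146.07195743 -133.89064   ]
-12.134357293827945
plate 0.97 [319.8, 186.3] [ 0.46200778 -0.11954956  0.08      ] [ -72.29985568 -132.15783025]
plate 0.92 [261.0, 315.2] [ 0.36633037 -0.26511366  0.08      ] [-134.48757478 -294.8715763 ]
fence 0.57 [444.4, 114.6] [ 0.59894184 -0.07162846  0.08      ] [ 51.14948708 -55.95004223]
```

View pics/w1.png

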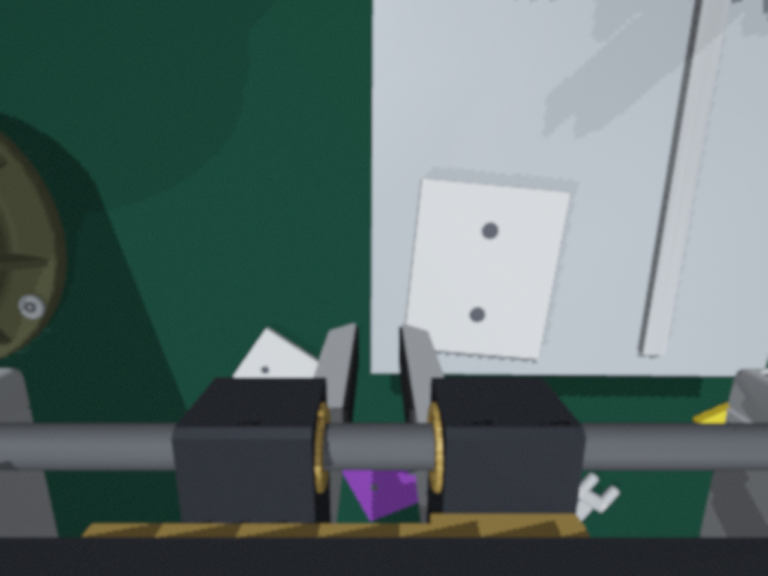

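The wrist picture shows the plate at px (488,270), the fence from (648,355) to (705,0) and the bench edge at column 372. I'll check the fence direction before pushing.

```bash
python3 - <<'E'
from h import *
s=ctrl.sense()
for n,z,L in(("bench",.08,[(372,20),(372,370),(760,377)]),("fence top inner",.088,[(641,352),(699,0)]),("fence outer",.088,[(664,355),(731,0)]),("plate",.09,[(423,179),(570,194),(538,359),(405,350)])):
  for p in L: print(n,p,tob(wray(np.array(p)/1.5,z,s)).round(1))
E
```

```text
bench (372, 20) [-150.6   34.7]
bench (372, 370) [-150.9 -205. ]
bench (760, 377) [ 148.1 -210.1]
fence top inner (641, 352) [  48.1 -186.4]
fence top inner (699, 0) [49.  43.5]
fence outer (664, 355) [  65.5 -188.7]
fence outer (731, 0) [68.5 43.6]
plate (423, 179) [-116.7  -62.8]
plate (570, 194) [-17.8 -72.3]
plate (538, 359) [ -28.3 -191.3]
plate (405, 350) [-126.5 -184.4]
```

Everything agrees to about 1 mm (bench edges at -150 and -210, fence at +49). Going down beside the plate.

drive_tool --series '[0,0,0,0,0,-0.3,-1,0,0,-50,0,0,0,-1,0,0,-40,0,0,0,-1,0,0,-20,0,0,0,-1,0,0,-11,0,0,0,-1,0,0,0,0,0,0,-1]'

```text
t: 2.55
tcp_pos: [0.389, -0.1076, 0.0924]
ee_rot: [0.781, 0.624, -0.0, -0.0]
ft_force: [0.6, -1.6, 0.2]
opening: 0.0003
grip_force: 0.0
```

drive_tool --series '[8.8,-1.9,0,0,0,0.2,-1,7.8,-1.7,0,0,0,0.2,-1,7.8,-1.7,0,0,0,0,-1,7.8,-1.7,0,0,0,0,-1,7.8,-1.7,0,0,0,0,-1,7.8,-1.7,0,0,0,0,-1,7.8,-1.7,0,0,0,0,-1,7.8,-1.7,0,0,0,0,-1]'

```text
t: 3.55
tcp_pos: [0.4529, -0.1209, 0.0928]
ee_rot: [0.778, 0.628, -0.0, -0.0]
ft_force: [-5.9, 0.1, 6.7]
opening: 0.0003
grip_force: 4.9
```

drive_tool --series '[4.9,-1.1,0,0,0,0,-1,4.9,-1.1,0,0,0,0,-1,2.9,-0.6,0,0,0,0,-1,0,0,0,0,0,0,-1]'

```text
t: 4.05
tcp_pos: [0.4657, -0.1237, 0.0928]
ee_rot: [0.778, 0.628, -0.0, 0.0]
ft_force: [-3.5, 1.0, 5.3]
opening: 0.0004
grip_force: 3.2
```

drive_tool --series '[2,-0.4,0,0,0,0,-1,2,-0.4,0,0,0,0,-1,1,-0.2,0,0,0,0,-1,0,0,0,0,0,0,-1]'

```text
t: 4.55
tcp_pos: [0.4705, -0.1247, 0.0928]
ee_rot: [0.778, 0.628, -0.0, -0.0]
ft_force: [-5.3, 0.4, 6.6]
opening: 0.0007
grip_force: 3.9
```

```bash
python3 - <<'E'
from h import *
s=ctrl.sense();w=capture("wrist");save(w,"w2.png",1.5);print(s["tcp_pos"],s["ft_force"],tob(s["tcp_pos"]))
for r in spotter.place_of("plate","wrist")[:2]: print(tob(wray(r["position"],.08,s)),r)
E
```

```text
[ 0.47048832 -0.12466906  0.09279619] [-5.30692071  0.4065766   6.5926104 ] [ -62.91781089 -135.33684025]
[  -5.80170889 -119.85436872] {'position': [337.4, 206.4], 'score': 0.89}
[-184.30230698 -190.58637456] {'position': [86.5, 298.1], 'score': 0.66}
```

View pics/w2.png

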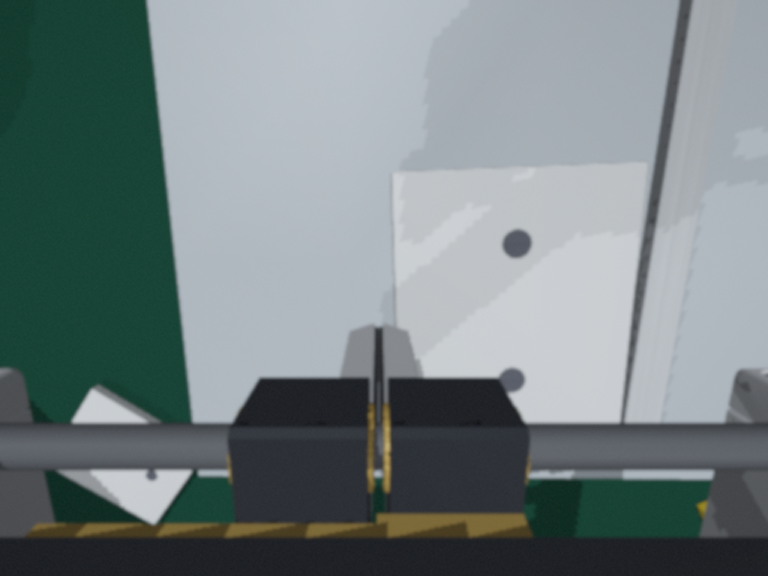

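The plate's front edge runs from (392,173) to (648,163). It is a few mm from the fence's inner face, the dark band near (650,200), and slightly turned. I'll keep pressing gently.

drive_tool --series '[2,-0.4,0,0,0,0,-1,1,-0.2,0,0,0,0,-1,1,-0.2,0,0,0,0,-1,0,0,0,0,0,0,-1]'

```text
t: 5.15
tcp_pos: [0.4734, -0.1252, 0.0927]
ee_rot: [0.778, 0.628, -0.001, -0.001]
ft_force: [-14.0, 2.0, 12.7]
opening: 0.0004
grip_force: 9.5
```

```bash
python3 - <<'E'
from h import *
s=ctrl.sense();print(s["tcp_pos"],s["ft_force"],tob(s["tcp_pos"]))
for n,z,L in(("plate before",.09,[(392,173),(648,163),(397,310),(623,420)]),("fence",.088,[(640,400),(690,0)])):
  for p in L: print(n,p,(tob(wray(np.array(p)/1.5,z,s))-[4,0]).round(1))
E
```

```text
[ 0.47336501 -0.12515217  0.09267081] [-14.00789337   1.98061333  12.65628755] [ -60.00448428 -135.1909543 ]
plate before (392, 173) [-59.1 -60.8]
plate before (648, 163) [ 40.7 -56.7]
plate before (397, 310) [ -56.3 -117. ]
plate before (623, 420) [  46.7 -168.5]
fence (640, 400) [  54.2 -159.6]
fence (690, 0) [48.3  0.2]
```

Contact with the fence at about 14 N. I'll back off, lift, open the jaws to about 50 mm and go behind the plate.

drive_tool --series '[-15,3.2,0,0,0,0,-1,0,0,40,0,0,0,-1,0,0,40,0,0,0,0,20,-26,0,0,0,0,0.06,20,-26,0,0,0,0,0.06,20,-26,0,0,0,0,0.06,0,0,0,0,0,0,0.06]'

```text
t: 6.02
tcp_pos: [0.5202, -0.2014, 0.1721]
ee_rot: [0.779, 0.627, 0.0, 0.0]
ft_force: [-0.1, 0.8, -0.0]
opening: 0.0471
grip_force: 0.0
```

```bash
python3 - <<'E'
from h import *
s=ctrl.sense();w=capture("wrist");save(w,"w3.png",1.5);print(s["tcp_pos"],s["ft_force"],s["opening"],tob(s["tcp_pos"]))
b=capture("top"); save(b[85:240,160:355],"t2.png",4)
for c in("wrist","top"):
 for r in spotter.place_of("plate",c)[:2]: print(r)
E
```

```text
[ 0.5201855  -0.20144993  0.17207554] [-0.11905178  0.8498126  -0.04444875] 0.047074589386383044 [   2.10761836 -199.65484264]
{'position': [430.5, 270.2], 'score': 0.85}
{'position': [245.4, 110.5], 'score': 0.61}
{'position': [369.5, 232.3], 'score': 0.97}
{'position': [301.9, 170.1], 'score': 0.93}
```

View pics/w3.png

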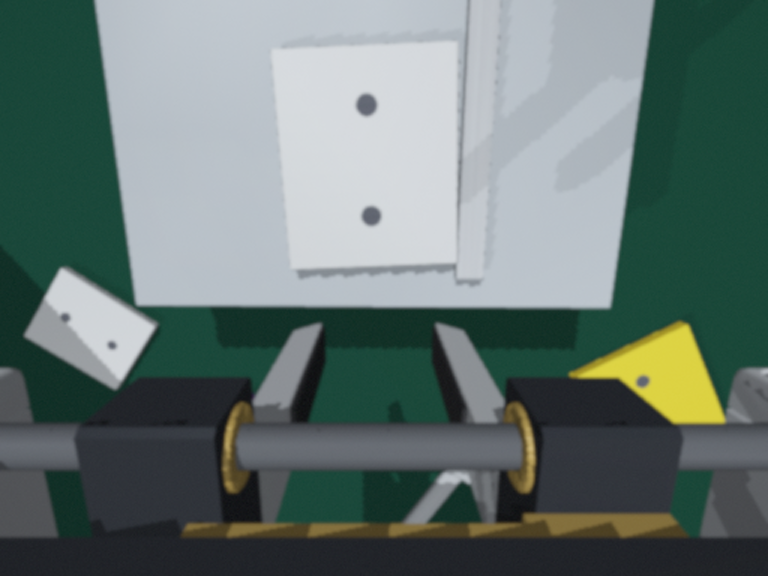

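The plate lies with corners at (273,49), (458,41), (457,263) and (292,270), close to the fence. I'll compute the remaining gap and turn.

```bash
python3 - <<'E'
from h import *
s=ctrl.sense()
for n,z,L in(("bench",.08,[(98,20),(136,303),(610,306),(652,20)]),("plate",.09,[(273,49),(458,41),(457,263),(292,270)]),("fence in",.088,[(460,277),(469,0)])):
  for p in L: print(n,p,(tob(wray(np.array(p)/1.5,z,s))).round(1))
E
```

```text
bench (98, 20) [-153.7  -41.8]
bench (136, 303) [-154.3 -203.2]
bench (610, 306) [ 148.8 -204.2]
bench (652, 20) [150.  -40.9]
plate (273, 49) [-56.4 -58.6]
plate (458, 41) [ 42.5 -54.4]
plate (457, 263) [  47.7 -174.7]
plate (292, 270) [ -51.6 -179.3]
fence in (460, 277) [  50.3 -183.7]
fence in (469, 0) [ 47.7 -34.3]
```

The plate is turned about 2.5° counter-clockwise with its rear corner at the fence. A two-finger push on the rear edge will square it. Going down behind it.

drive_tool --series '[-1.3,-5.9,0,0,0,0,0.06,0,0,-40,0,0,0,0.06,0,0,-28,0,0,0,0.06,0,0,-11,0,0,0,0.06,0,0,0,0,0,0,0.06]'

```text
t: 6.85
tcp_pos: [0.518, -0.2062, 0.0936]
ee_rot: [0.778, 0.628, -0.0, -0.0]
ft_force: [-0.9, -0.5, -0.7]
opening: 0.0498
grip_force: 0.0
```

drive_tool --series '[1.1,4.9,0,0,0,0,0.06,1.1,4.9,0,0,0,0,0.06,1.3,3.9,0,0,0,0,0.06,1.3,3.9,0,0,0,0,0.06,1.3,3.9,0,0,0,0,0.06,1.3,3.9,0,0,0,0,0.06,0,0,0,0,0,0,0.06]'

```text
t: 7.72
tcp_pos: [0.5251, -0.1809, 0.0935]
ee_rot: [0.779, 0.628, -0.0, 0.0]
ft_force: [-4.6, -3.6, 3.3]
opening: 0.0502
grip_force: 2.5
```

drive_tool --series '[1.9,7.8,0,0,0,0,0.06,1.9,7.8,0,0,0,0,0.06,1.9,7.8,0,0,0,0,0.06,1.9,7.8,0,0,0,0,0.06,1.9,7.8,0,0,0,0,0.06,1.9,7.8,0,0,0,0,0.06,1.9,7.8,0,0,0,0,0.06,0,0,0,0,0,0,0.06]'

```text
t: 8.72
tcp_pos: [0.5384, -0.1259, 0.0933]
ee_rot: [0.778, 0.628, -0.0, -0.0]
ft_force: [-3.0, -2.3, 1.3]
opening: 0.05
grip_force: 1.3
```

```bash
python3 - <<'E'
from h import *
s=ctrl.sense();w=capture("wrist");save(w,"w4.png",1.5);print(s["tcp_pos"],s["ft_force"],s["opening"],tob(s["tcp_pos"]))
b=capture("top"); a=capture("scene"); save(a[140:290,170:370],"s2.png",4)
for c in("wrist",):
 for r in spotter.place_of("slot_mouth",c)[:2]: print(r)
E
```

```text
[ 0.53838392 -0.12592037  0.09334594] [-3.04764058 -2.29151453  1.34141562] 0.049962333452312525 [   3.66264025 -121.97937758]
```

View pics/w4.png

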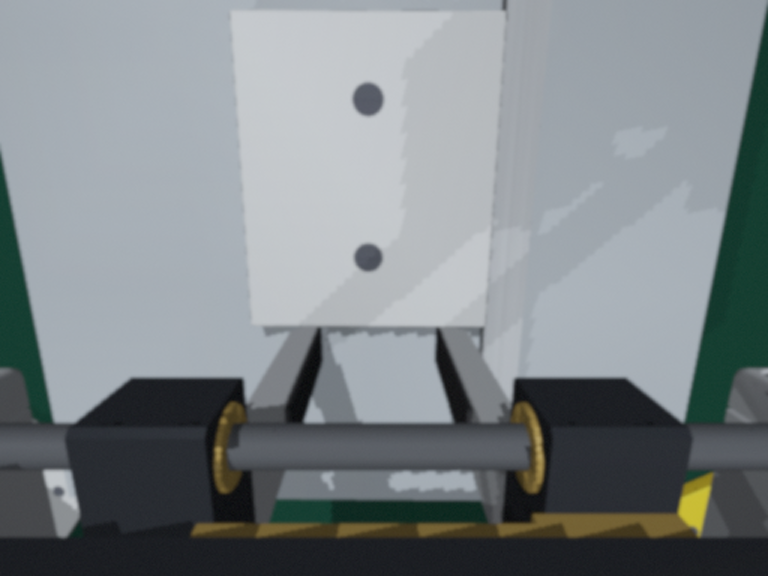

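The plate is square and flush along the fence: front edge level at row 12, right side at column 500 against the fence. Now pushing along pure +y into the mouth.

drive_tool --series '[1.7,7.8,0,0,0,0,0.06,1.7,7.8,0,0,0,0,0.06,1.7,7.8,0,0,0,0,0.06,1.7,7.8,0,0,0,0,0.06,1.3,5.9,0,0,0,0,0.06,1.3,5.9,0,0,0,0,0.06,1.1,4.9,0,0,0,0,0.06,1.1,4.9,0,0,0,0,0.06]'

```text
t: 9.93
tcp_pos: [0.5504, -0.0731, 0.0935]
ee_rot: [0.779, 0.628, 0.0, 0.0]
ft_force: [-1.1, -1.6, 0.9]
opening: 0.0498
grip_force: 0.6
```

drive_tool --series '[1.1,4.9,0,0,0,0,0.06,1.1,4.9,0,0,0,0,0.06,1.1,4.9,0,0,0,0,0.06,1.1,4.9,0,0,0,0,0.06,0,0,0,0,0,0,0.06]'

```text
t: 10.55
tcp_pos: [0.5548, -0.0533, 0.0935]
ee_rot: [0.778, 0.628, 0.0, -0.0]
ft_force: [0.5, -0.1, -0.2]
opening: 0.0495
grip_force: 0.0
```

drive_tool --series '[1.1,4.9,0,0,0,0,0.06,1.1,4.9,0,0,0,0,0.06,1.1,4.9,0,0,0,0,0.06,0.6,2.9,0,0,0,0,0.06,0.6,2.9,0,0,0,0,0.06]'

```text
t: 11.18
tcp_pos: [0.5593, -0.0334, 0.0935]
ee_rot: [0.779, 0.628, -0.0, 0.0]
ft_force: [0.5, -8.1, -0.4]
opening: 0.05
grip_force: 4.6
```

drive_tool --series '[0.6,2.9,0,0,0,0,0.06,0.6,2.9,0,0,0,0,0.06,0.6,2.9,0,0,0,0,0.06,0.6,2.9,0,0,0,0,0.06,0.6,2.9,0,0,0,0,0.06]'

```text
t: 11.8
tcp_pos: [0.5624, -0.0195, 0.0935]
ee_rot: [0.779, 0.627, -0.0, 0.001]
ft_force: [2.1, -8.2, -1.3]
opening: 0.0496
grip_force: 4.0
```

Leaf drag of about 8 N is felt and the front edge is about 55 mm in. Advancing slowly now.

drive_tool --series '[0.4,2,0,0,0,0,0.06,0.4,2,0,0,0,0,0.06,0.4,2,0,0,0,0,0.06,0.4,2,0,0,0,0,0.06]'

```text
t: 12.3
tcp_pos: [0.564, -0.0114, 0.0935]
ee_rot: [0.779, 0.627, -0.0, 0.001]
ft_force: [0.4, -7.1, -1.8]
opening: 0.0499
grip_force: 3.4
```

drive_tool --series '[0.4,2,0,0,0,0,0.06,0.4,2,0,0,0,0,0.06]'

```text
t: 12.55
tcp_pos: [0.5648, -0.0073, 0.0935]
ee_rot: [0.779, 0.627, -0.0, 0.001]
ft_force: [1.2, -6.6, -1.1]
opening: 0.0501
grip_force: 3.3
```

drive_tool --series '[0.4,2,0,0,0,0,0.06,0.2,1,0,0,0,0,0.06]'

```text
t: 12.8
tcp_pos: [0.5654, -0.0043, 0.0935]
ee_rot: [0.779, 0.627, -0.0, 0.001]
ft_force: [2.5, -7.8, -1.1]
opening: 0.0498
grip_force: 3.2
```

drive_tool --series '[0.2,1,0,0,0,0,0.06,0.2,1,0,0,0,0,0.06,0.2,1,0,0,0,0,0.06]'

```text
t: 13.18
tcp_pos: [0.566, -0.0013, 0.0935]
ee_rot: [0.779, 0.627, -0.0, 0.001]
ft_force: [1.2, -7.8, -0.5]
opening: 0.0496
grip_force: 3.3
```

drive_tool --series '[0.2,1,0,0,0,0,0.06,0.2,1,0,0,0,0,0.06,0.2,1,0,0,0,0,0.06]'

```text
t: 13.55
tcp_pos: [0.5667, 0.0016, 0.0936]
ee_rot: [0.779, 0.627, -0.0, 0.001]
ft_force: [3.1, -8.2, -1.3]
opening: 0.0497
grip_force: 3.6
```

drive_tool --series '[0.2,1,0,0,0,0,0.06,0.2,1,0,0,0,0,0.06,0.2,1,0,0,0,0,0.06]'

```text
t: 13.92
tcp_pos: [0.5673, 0.0038, 0.0936]
ee_rot: [0.779, 0.627, -0.0, 0.001]
ft_force: [2.1, -16.1, -1.6]
opening: 0.0497
grip_force: 7.3
```

drive_tool --series '[0.2,0.8,0,0,0,0,0.06,0,0,0,0,0,0,0.06]'

```text
t: 14.18
tcp_pos: [0.5674, 0.0041, 0.0935]
ee_rot: [0.779, 0.627, -0.001, 0.001]
ft_force: [1.3, -16.3, 0.6]
opening: 0.0498
grip_force: 7.8
```

drive_tool --series '[0.2,0.8,0,0,0,0,0.06,0,0,0,0,0,0,0.06]'

```text
t: 14.42
tcp_pos: [0.5675, 0.0044, 0.0935]
ee_rot: [0.779, 0.627, -0.001, 0.002]
ft_force: [0.3, -19.7, 0.3]
opening: 0.05
grip_force: 9.6
```

drive_tool --series '[0.2,1,0,0,0,0,0.06,0.2,1,0,0,0,0,0.06,0,0,0,0,0,0,0.06]'

```text
t: 14.8
tcp_pos: [0.5677, 0.0053, 0.0935]
ee_rot: [0.779, 0.627, -0.002, 0.002]
ft_force: [-0.9, -27.7, 1.2]
opening: 0.05
grip_force: 13.8
```

```bash
python3 - <<'E'
from h import *
s=ctrl.sense();w=capture("wrist");print(tob(s["tcp_pos"]),s["ft_force"])
a=capture("scene"); save(np.hstack([cv2.resize(w,(512,384)),]),"w5.png",1.5); save(a[150:270,240:370],"s3.png",5)
E
```

```text
[ 4.12106374 12.50479145] [ -0.87846576 -27.71717004   1.19934256]
```

View pics/w5.png

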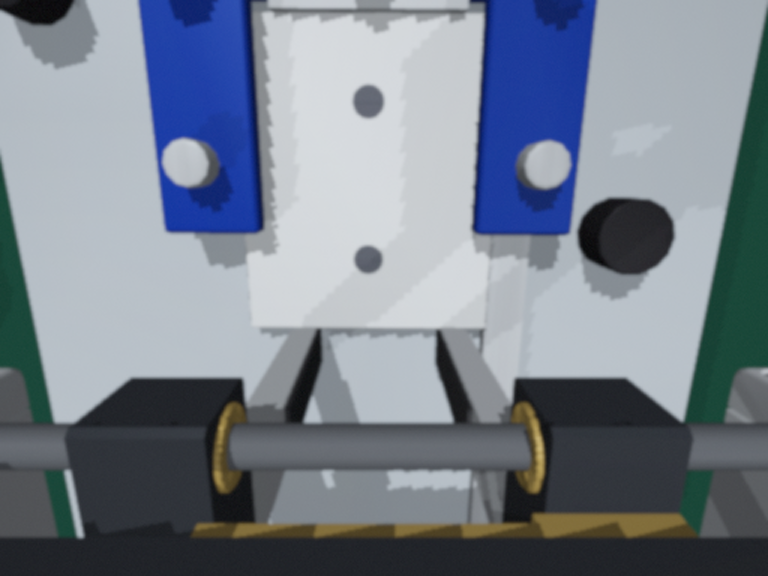

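The plate is square in the slot with its leading edge at the buffer (row 10). The reading is 27.7 N and stiff, so this looks like the hard stop. I'll back off, lift and check the buffer gap from above.

drive_tool --series '[-0.8,-4,0,0,0,0,0.06,-3.3,-15,0,0,0,0,0.06,0,0,40,0,0,0,0.06,0,0,60,0,0,0,0.06,10,45,20,0,0,0,0.06,10,45,0,0,0,0,0.06,0,0,0,0,0,0,0.06]'

```text
t: 15.78
tcp_pos: [0.5836, 0.0821, 0.2134]
ee_rot: [0.777, 0.629, 0.0, -0.0]
ft_force: [0.7, -0.2, -0.3]
opening: 0.0494
grip_force: 0.0
```

```bash
python3 - <<'E'
from h import *
s=ctrl.sense();w=capture("wrist");print(tob(s["tcp_pos"]),s["ft_force"],s["tcp_pos"])
save(w[:230,150:400],"w6.png",3)
E
```

```text
[ 3.17166405 90.8594367 ] [ 0.74768886 -0.24890632 -0.2698497 ] [0.58360841 0.08205882 0.21335528]
```

View pics/w6.png

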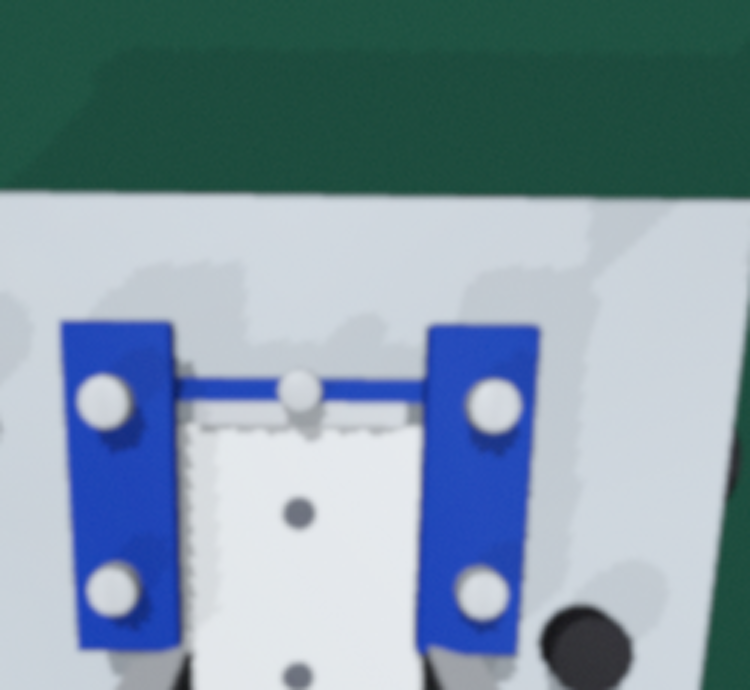

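The plate's leading edge (row 428) sits on the buffer bar, and the bar now lies against the blue bar (row 400) with no gap, whereas it stood off at the start. The plate is square and the puck in view looks undisturbed. Handing in.

```bash
python3 -c "
from rig import order;print(order.close_job())"
```

```text
the job is handed in; nothing more can be done
None
```

I pushed the plate along the fence into the slot to the hard stop (about 28 N at most) and handed the job in at about 16 s; the last picture shows it square with the buffer closed up against the blue bar, but the hand-in returned no verdict.

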